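# Stand the domed lamp back plate on the leaning easel

### The arm

A 6-joint arm with a two-finger parallel gripper is mounted at the origin on the work surface. World frame = base frame: x ahead of the robot, y to its left, z up, the work surface at z = 0. Lengths are in m, angles in rad, forces in N, time in s.
With the tool pointing down it reaches from about 0.25 to 0.775 m from the base axis. Payload 8.9 kg.
Tool frame: the origin (TCP) lies midway between the tips of the shut fingers; the grasp point (between the pads) lies bot.grasp_offset behind it (bot.grasp_offset is the distance from the TCP to the grasp point, in m); z points along the fingers, y is the line along which they close (so a half turn about z gives the same grasp; the last joint's range is limited). The gripper opens to 85 mm and grips with 20 to 120 N. Pads are 22 mm wide; open, the fingers measure 114 mm over their backs; the gripper's body (76 mm by 85 mm) begins 54 mm behind the grasp point. The pads swing forward as they close: fully open they stand 13 mm farther back than shut.
Start: joints at [1.106, 0.291, -0.153, 1.127, 0, 1.431], TCP at [0.168, 0.497, 0.231] pointing down, gripper open.
Joint ranges: [-2.52, 2.52], [-0.91, 1.74], [-1.3, 1.37], [-1.96, 2.02], [-1.52, 1.47], [-3.14, 3.14]. Speed limits (rad/s): [2.22, 2.22, 2.79, 3.14, 3.14, 3.14].

### API

Orientations are given as [roll, pitch, yaw] about the fixed x, y, z axes, in that order (R = Rz(yaw) Ry(pitch) Rx(roll)).
In Python, from bench import telemetry, camera, bot, find_in, cut_out, mark_of gives the robot as it stands.
- The arm moves only by the tool apply_moves, never from a script. Its argument "targets" is a list of rows, each an object with "slide": the shift along the world's x, y, z in m, a list of three; "twist": the turn about the world's z in degrees. A call has 1 to 20 rows; each row shifts and turns the commanded pose from where the row before left it; what a row does not reach is not made up. A row lasts 1/8 s, in which the tool goes at most 62.5 mm and 10.7 degrees, less where a joint would pass 70% of its speed; a pose out of reach is approached as far as the arm can. A call is refused whole if a number of a shift passes 0.0625 or a number of a turn 10.7, either way. A call with a gripper value outside its range is refused whole. "grip" is the finger opening in m, from 0 to 0.0854, set as the call begins (left out, the last holds). The fingers move at their own pace and stop on an object; the grip force is fixed at half the most. Time passes only in rows, so rows that do not move let the fingers close. It gives the time, the measured TCP pose, the force, the opening and the grip force at its end, in the units of the state.
- telemetry.sense(): the state, without advancing time (a new reading comes with each control period).
- camera(name): name is "side" or "top"; returns a dict with "frame" (480x640x3 uint8, blue, green, red), "fov_y" (degrees; the focal length in pixels is half the picture's height over the tangent of half this angle, whatever the lens; pixels are square), "cx", "cy" (the principal point, pixels), "R" (3x3) and "t" (3): a world point X has camera coordinates R X + t. Camera axes: x right, y down, z forward; pixel columns grow to the right and rows downward; lengths in m; the calibration is good to about 2 mm. A picture is of the moment at which its call begins. There is no depth.
- bot.sign_off(): hands the job in; it is judged then, once.
Trained networks look in the newest picture that a camera, given by its name, has taken for a name from the list of things; names that differ only in an ending like _2 or _b are one class to them, and where a whole thing is asked for, a point or a joint stands for the part that bears it (a point fixed in the world has none). Each returns a list of dicts, best first, with "confidence" (0 to 1); they miss things now and then, are a little off and sometimes report something else, mostly with a low value. They report only what shows in the picture. A call takes as long as a camera call. They do not tell look-alikes from the thing itself.
- find_in(camera, thing): "xyz" ([x, y, z] in m, in world coordinates, good to about 4 mm: the middle of the surface that is visible of it).
- cut_out(camera, thing): "region" (480x640 bool, what is visible of it).
- mark_of(camera, thing): "xyz" ([x, y, z] in m, in world coordinates, good to about 4 mm: a listed point, or the origin of a listed thing).
The state is a dict: "clock": time; "q": joint angles; "qd": joint speeds; "tau": joint torques, N m; "eef_pos": TCP position; "orientation": TCP orientation; "force": force on the tool from outside, world axes, zero at the start; "torque": the same for the moment, N m; "opening": opening from 0.0 (shut) to 1.0 (fully open); "grip_force": force on a finger pad.
Only numpy, scipy, OpenCV 4.12 (cv2) and the standard library are available. Lean on these libraries where they do the work, as an engineer would, in place of code of your own. Each camera call takes 0.05 s, during which the arm holds its last target. There are 200 camera calls.

### The job

Take the lamp back plate with the dome out of its slotted wooden stand and set it on the leaning easel, dome facing outwards and centred, its bottom edge fully down in the slot of the narrow ledge and its back resting on the two rails. The ledge can be clamped at different heights, so lower the plate gently along the slope until you feel the ledge take it, and only then let go: do not drop it or ram it. Leave the plain plate, the vase, the cup and the bottle alone.

Things in the scene. Friction and masses are not known exactly. Their poses are not given: they have to be found in the camera images.
- plate: The task's part: flat metal wall-lamp back plate, 120 mm wide (its y), 150 mm high (its z), 8 mm thick (its x), about 0.4 kg, with a round dome 56 mm across and 18 mm high on its +x face, centred 60 mm above the bottom edge. Origin: centre of the bottom edge, mid-thickness; z points to the top edge. It starts upright in a slotted stand.
- plate_top (a point): Middle of the domed plate's top edge, 150 mm above its origin; nothing projects from either face from 90 mm above the bottom edge upwards, so it can be pinched there across the 8 mm thickness.
- stand_a: Fixed wooden block 70 x 150 mm, 44 mm high, holding the domed plate upright in a slot along its y, 10.5 mm wide, 24 mm deep (slot floor 20 mm above the bench). Origin: centre of its underside.
- stand_b: Same kind of block, holding the plain plate; the two stands may change places.
- plain_plate: Bystander: smaller plain metal plate without a dome, 90 mm wide, 130 mm high, 8 mm thick, upright in stand_b. Origin: centre of its bottom edge.
- easel: Fixed wooden easel on a base board 170 (x) x 150 (y) x 20 mm. Two slim rails, 14 mm wide, at y = -45 and +45 mm rise from the board's front, 200 mm long, leaning back to -x 30 degrees from vertical; legs behind them at x = -66 mm. The space between the rails is free above the strut. Origin: centre of its underside; x points to the open front.
- strut: Aluminium strut between the rails, 22 mm wide, 110 mm long, 22 mm behind the rail fronts, carrying the clamped ledge. Origin: in the plane of the rail fronts, midway between them, at the foot of the slope on the base board. z runs up the slope (30 degrees from vertical), x straight out of the slope to the open side, y along the ledge.
- vase: Bystander: polished round metal vase, 106 mm across, 128 mm high, origin centre of its underside.
- cup: Bystander: shallow metal lamp cup, 84 mm across, 45 mm high, origin centre of its underside.
- bottle: Bystander: white polish bottle, 66 mm across, 190 mm high, origin centre of its underside.
- dome (a point): Crown of the dome on the plate's +x face: 22 mm in front of the plate's mid-thickness, 60 mm above the bottom edge.
- slot_low (a point): Lowest place the middle of the ledge's slot floor can have, at x 6, z 30 mm of the strut. The real floor is 0 to 45 mm farther up the slope; its setting is not reported: find it by touch or sight. The ledge is 130 mm wide; its slot runs from the rail fronts (x = 0) to a lip (x = 12 to 18 mm) 12 mm higher than the floor, which is a rubber pad, giving 1 mm per 3 N, at most 5 mm.
There are look-alikes about, which are no part of the job. What is shaped like the plate but green is not meant.

How it is judged:
By the outcome, as a careful person would: the job done as asked, in the order asked, and still so for the second after the job is handed in, with the robot touching nothing.
It also fails if it takes over 43 s, if anything falls off the work surface, if the arm or the gripper's body presses on something with over 40 N, if the wrist force passes 120 N, or if a joint passes its speed limit or range.

## Working session

There is one attempt and no reset: what is moved stays moved. The work goes in short steps, Python scripts to look and compute and a tool call to move; the robot and the scene stay as the last step left them, time stands still between calls to the robot, and variables do not carry over. Pictures are saved under pics/ and viewed, at most 10 in all, crops included, and the job is handed in when it is done.

Besides the shell and the picture viewer there is one more tool, called by a JSON object that holds its "api" and its "payload", one argument or row to a line. apply_moves: Moves the arm, as the interface text tells. Its arguments: {"type":"object","properties":{"targets":{"type":"array","items":{"type":"object","properties":{"slide":{"type":"array","items":{"type":"number"}},"twist":{"type":"number"}}}},"grip":{"type":"number"}},"required":["targets"]}

```bash
ls; mkdir -p pics
cat > h.py <<'E'
import numpy as np, cv2
from bench import telemetry, camera, bot, find_in, cut_out, mark_of
def snap(n,f=None):
    c=camera(n)
    if f: cv2.imwrite('pics/'+f,c['frame'])
    return c
def K(c):
    f=240/np.tan(np.radians(c['fov_y']/2)); return f
def proj(c,X):
    p=np.asarray(c['R'])@np.asarray(X,float)+np.asarray(c['t']); return np.array([c['cx']+K(c)*p[0]/p[2],c['cy']+K(c)*p[1]/p[2]])
def ray(c,u,v):
    R=np.asarray(c['R']);d=R.T@np.array([(u-c['cx'])/K(c),(v-c['cy'])/K(c),1]);return -R.T@np.asarray(c['t']),d
def onz(c,u,v,z):
    o,d=ray(c,u,v);return o+d*(z-o[2])/d[2]
E
python3 - <<'E'
from h import *
for n in('side','top'):
    c=snap(n,n+'0.png')
    o=-np.array(c['R']).T@c['t'];print(n,o.round(3),c['fov_y'],c['cx'],c['cy'])
    for t in('plate','plate_top','dome','stand_a','plain_plate','easel','strut','slot_low'):
        for m in mark_of(n,t)[:3]: print(t,np.round(m['xyz'],3),round(m['confidence'],2),proj(c,m['xyz']).round())
print(telemetry.sense(),bot.grasp_offset)
E
```

```text
pics
side [ 0.287 -0.629  0.542] 53.475240532085984 316.5513634765854 243.94229666945475
plate [0.36  0.212 0.002] 0.78 [189. 265.]
plate [0.49  0.314 0.017] 0.68 [237. 223.]
plate [0.497 0.308 0.169] 0.49 [234. 160.]
plate_top [0.495 0.31  0.173] 0.92 [233. 158.]
plate_top [0.366 0.213 0.148] 0.74 [180. 199.]
plate_top [0.745 0.13  0.   ] 0.7 [375. 244.]
dome [0.514 0.308 0.078] 0.95 [246. 198.]
dome [0.339 0.211 0.062] 0.63 [174. 241.]
dome [0.511 0.07  0.001] 0.16 [282. 285.]
stand_a [ 0.51   0.069 -0.002] 0.91 [282. 287.]
stand_a [ 0.496  0.31  -0.005] 0.84 [241. 232.]
plain_plate [0.503 0.061 0.019] 0.63 [280. 281.]
easel [ 0.523 -0.255 -0.001] 0.76 [371. 413.]
strut [ 0.575 -0.259  0.018] 0.95 [406. 393.]
slot_low [ 0.562 -0.262  0.048] 0.65 [401. 383.]
top [0.405 0.03  0.904] 57.513252628244224 320.7235476414329 236.7840910861517
plate [0.499 0.311 0.02 ] 0.78 [183. 276.]
plate [0.361 0.216 0.003] 0.68 [228. 346.]
plate [ 0.51   0.068 -0.004] 0.31 [303. 273.]
plate_top [0.366 0.211 0.147] 0.72 [213. 347.]
plate_top [0.495 0.313 0.17 ] 0.59 [154. 268.]
dome [0.52  0.31  0.078] 
[... 355 characters left out ...]
62 -0.26   0.048] 0.93 [467. 246.]
{'clock': 0.9, 'q': array([ 1.10570665e+00,  2.90665405e-01, -1.53366272e-01,  1.12668986e+00,
        1.22855719e-05,  1.43147824e+00]), 'qd': array([ 0.00018238, -0.00152244,  0.00046266, -0.0005217 ,  0.00060678,
        0.00096211]), 'tau': array([ 1.33675148e-03, -5.37012219e+01,  3.31645989e+01,  1.54126184e-03,
        3.48518347e-05, -1.29708084e-05]), 'eef_pos': array([0.16803365, 0.4974088 , 0.2313357 ]), 'orientation': array([ 3.14151688e+00, -1.78007698e-06,  2.81582106e+00]), 'force': array([ 0.67473146,  0.50696667, -0.57274003]), 'torque': array([ 0.03779867, -0.02373231, -0.01870933]), 'grip_force': 0.0, 'opening': 1.0012737153721236} 0.0187
```

View pics/side0.png

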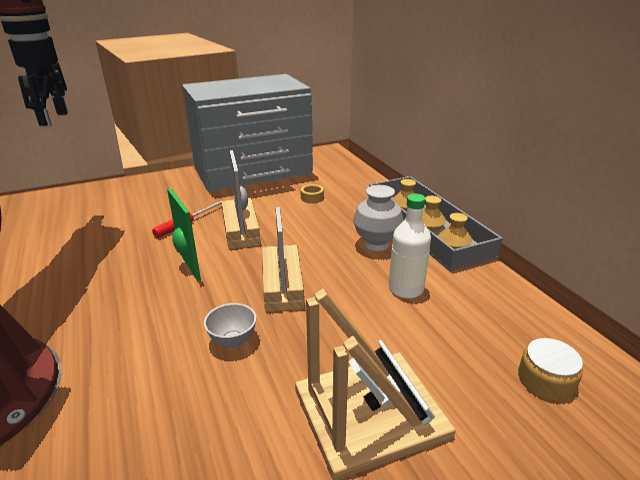

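View pics/top0.png

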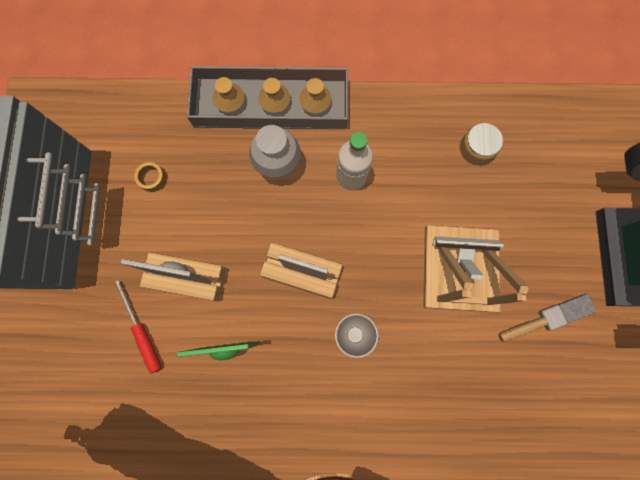

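The side view shows three upright plates. The green one at (185,235) stands free and is the look-alike. The grey one with a dome is in the stand at (238,190), and a smaller plain one is in the stand at (282,250). The domed grey plate in the stand near (0.497, 0.312) fits the description, and the easel is at (375,390). I'll confirm this in an enlarged crop.

Run:
```python
import cv2,numpy as np
s=cv2.imread('pics/side0.png');t=cv2.imread('pics/top0.png')
def cr(i,x,y,w,h,k): return cv2.resize(i[y:y+h,x:x+w],(w*k,h*k),interpolation=cv2.INTER_CUBIC)
a=cr(s,195,140,80,60*5//4,5) # 400x375
a=cr(s,195,140,100,75,4)
b=cr(t,110,235,100,75,4)
c=cr(s,350,335,100,87,4)[:345]; d=cr(t,420,220,100,86,4)[:345]
c=c[:300];  # placeholder
c=cr(s,345,335,100,75,4); d=cr(t,425,225,100,75,4)
cv2.imwrite('pics/crop1.png',np.vstack([np.hstack([a,b]),np.hstack([c,d])]))
```

```text
(no output)
```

View pics/crop1.png

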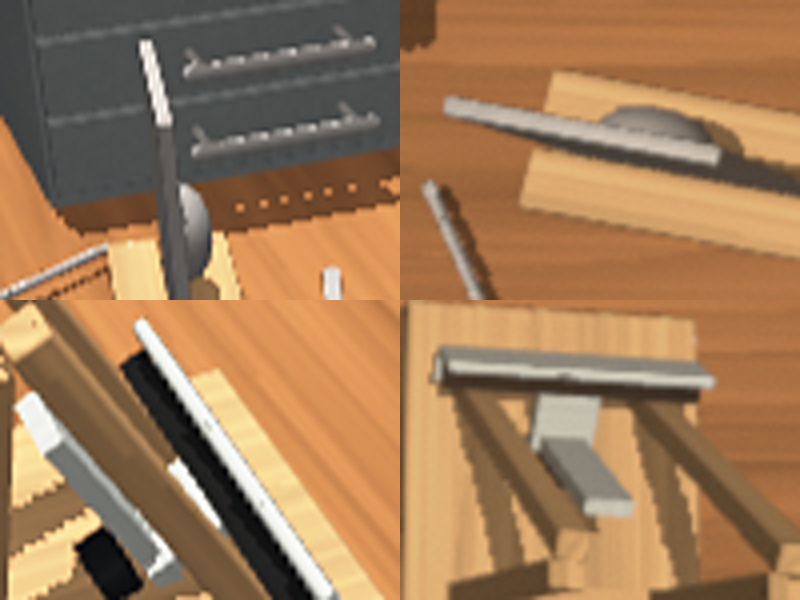

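The crop confirms it: a grey metal plate with a dome on its +x side at top-view (175,262), in a stand. The ledge on the easel is seen in both views. Next I'll work out the yaws, positions and ledge height.

Run:
```python
from h import *
from scipy.optimize import least_squares
t=snap('top');s=snap('side')
a=onz(t,121.2,261.8,.17);b=onz(t,190,273.7,.17);d=a-b
print('plate top',a,b,(a+b)/2,np.linalg.norm(d),'yaw',np.degrees(np.arctan2(-d[0],d[1])))
p=[onz(t,427,226.2,.02),onz(t,498.7,230.5,.02)];d=p[0]-p[1]
print('board front',p,np.linalg.norm(d),np.degrees(np.arctan2(-d[0],d[1])))
# fit strut x,y,yaw,h : lip top (mid x=15?) ends ; crop readings
def W(q,X):
    x,y,yaw,h=q;c,s_=np.cos(yaw),np.sin(yaw);k=np.radians(30)
    ex=np.array([c*np.cos(k),s_*np.cos(k),np.sin(k)]);ez=np.array([-c*np.sin(k),-s_*np.sin(k),np.cos(k)]);ey=np.array([-s_,c,0])
    return np.array([x,y,.02])+ex*X[0]+ey*X[1]+ez*(X[2]+h*(X[3]))
# board corners in easel frame: front edge is where relative to strut? unknown -> use yaw only
obs=[(s,(345+141/4,335+(323-300)/4),(.015,.065,.042,1)),(s,(345+333/4,335+(598-300)/4),(.015,-.065,.042,1)),
     (t,(425+(443-400)/4,225+(361-300)/4),(.015,.065,.042,1)),(t,(425+(712-400)/4,225+(379-300)/4),(.015,-.065,.042,1))]
f=lambda q:np.concatenate([proj(c,W(q,X))-uv for c,uv,X in obs]+[ (np.array(q[:2])-[.572,-.258])/.004*1])
r=least_squares(f,[.572,-.258,-.06,.02]);print(r.x,np.degrees(r.x[2]),r.fun.round(1))
for n in('side','top'):
    for th in('plate_top','strut','slot_low','easel'):
        for m in mark_of(n,th)[:2]: print(n,th,np.round(m['xyz'],3),round(m['confidence'],2))
q=r.x
img=[]
for c,(x0,y0) in((s,(345,335)),(t,(425,225))):
    im=cv2.resize(c['frame'][y0:y0+100,x0:x0+100],(400,400),interpolation=cv2.INTER_CUBIC)
    def L(A,B,col):
        P=[tuple(int(v) for v in ((proj(c,W(q,X))-[x0,y0])*4+2)) for X in(A,B)];cv2.line(im,*P,col,1)
    for x in(.012,.018): L((x,.065,.042,1),(x,-.065,.042,1),(0,0,255))
    for sg in(-1,1):
        L((0,sg*.038,0,0),(0,sg*.038,.2,0),(255,0,0));L((0,sg*.052,0,0),(0,sg*.052,.2,0),(0,255,0))
    img.append(im)
cv2.imwrite('pics/ov.png',np.hstack(img))
```

```text
plate top [0.50556565 0.3688212  0.17      ] [0.48677956 0.25099026 0.17      ] [0.49617261 0.30990573 0.17      ] 0.11931910502531531 yaw -9.058577675041095
board front [array([ 0.60787442, -0.18759196,  0.02      ]), array([ 0.60052736, -0.33542115,  0.02      ])] 0.14801164799122576 -2.845238346371018
[ 0.57345491 -0.25871217 -0.05342308 -0.00080435] -3.0609171592262245 [ 0.1 -0.3  0.1  0.2  0.2  0.3 -0.4  0.1  0.4 -0.2]
side plate_top [0.498 0.312 0.17 ] 0.71
side plate_top [0.364 0.215 0.147] 0.64
side strut [ 0.575 -0.258  0.022] 0.8
side slot_low [ 0.563 -0.261  0.05 ] 0.91
side easel [ 0.524 -0.26  -0.   ] 0.9
top plate_top [0.364 0.214 0.146] 0.97
top plate_top [0.493 0.313 0.17 ] 0.88
top strut [ 0.573 -0.258  0.021] 0.72
top strut [ 0.521 -0.258 -0.004] 0.5
top slot_low [ 0.562 -0.258  0.05 ] 0.77
top easel [ 0.522 -0.257 -0.003] 0.95
```

View pics/ov.png

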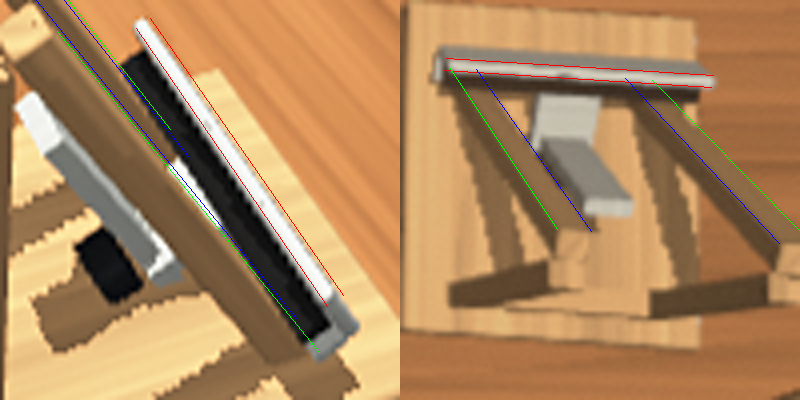

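The lip overlay fits. The strut is at (0.5735, -0.2585) with yaw -3.0°, and the ledge is set near its lowest place (h≈0). The plate top is at (0.496, 0.311) with yaw -9°. Moving above the plate.

{"api": "apply_moves", "payload": {
  "targets": [
    {"slide": [0.041,-0.0233,0],"twist": -10.0},
    {"slide": [0.041,-0.0233,0],"twist": -10.0},
    {"slide": [0.041,-0.0233,0],"twist": -10.0},
    {"slide": [0.041,-0.0233,0],"twist": -10.0},
    {"slide": [0.041,-0.0233,0],"twist": -10.0},
    {"slide": [0.041,-0.0233,0],"twist": -10.0},
    {"slide": [0.041,-0.0233,0],"twist": -10.0},
    {"slide": [0.041,-0.0233,0],"twist": -10.0},
    {"slide": [0,0,0]},
    {"slide": [0,0,0]}
  ],
  "grip": 0.0854
}}

```text
validation failed for argument at $.ta...
```

{"api": "apply_moves", "payload": {
  "targets": [
    {"slide": [0.041,-0.0233,0.0],"twist": -10.0},
    {"slide": [0.041,-0.0233,0.0],"twist": -10.0},
    {"slide": [0.041,-0.0233,0.0],"twist": -10.0},
    {"slide": [0.041,-0.0233,0.0],"twist": -10.0},
    {"slide": [0.041,-0.0233,0.0],"twist": -10.0},
    {"slide": [0.041,-0.0233,0.0],"twist": -10.0},
    {"slide": [0.041,-0.0233,0.0],"twist": -10.0},
    {"slide": [0.041,-0.0233,0.0],"twist": -10.0},
    {"slide": [0.0,0.0,0.0],"twist": 0.0},
    {"slide": [0.0,0.0,0.0],"twist": 0.0}
  ],
  "grip": 0.0854
}}

```text
clock: 2.65
eef_pos: [0.4956, 0.311, 0.2311]
orientation: [-3.141, 0.0, 1.421]
force: [0.1, -0.8, 0.3]
opening: 1.0
grip_force: 0.0
```

{"api": "apply_moves", "payload": {
  "targets": [
    {"slide": [0.0,0.0,-0.025],"twist": 0.0},
    {"slide": [0.0,0.0,-0.025],"twist": 0.0},
    {"slide": [0.0,0.0,-0.025],"twist": 0.0},
    {"slide": [0.0,0.0,-0.014],"twist": 0.0},
    {"slide": [0.0,0.0,0.0],"twist": 0.0}
  ]
}}

```text
clock: 3.28
eef_pos: [0.4949, 0.3113, 0.1418]
orientation: [-3.14, 0.001, 1.421]
force: [-0.6, -0.8, 0.4]
opening: 0.999
grip_force: 0.0
```

{"api": "apply_moves", "payload": {
  "targets": [
    {"slide": [0.0,0.0,0.0],"twist": 0.0},
    {"slide": [0.0,0.0,0.0],"twist": 0.0},
    {"slide": [0.0,0.0,0.0],"twist": 0.0},
    {"slide": [0.0,0.0,0.0],"twist": 0.0},
    {"slide": [0.0,0.0,0.0],"twist": 0.0},
    {"slide": [0.0,0.0,0.0],"twist": 0.0},
    {"slide": [0.0,0.0,0.0],"twist": 0.0},
    {"slide": [0.0,0.0,0.0],"twist": 0.0}
  ],
  "grip": 0.0
}}

```text
clock: 4.28
eef_pos: [0.4963, 0.3111, 0.1426]
orientation: [3.141, -0.0, 1.42]
force: [-0.3, -0.1, 5.4]
opening: 0.085
grip_force: 60.5
```

{"api": "apply_moves", "payload": {
  "targets": [
    {"slide": [0.0,0.0,0.01],"twist": 0.0},
    {"slide": [0.0,0.0,0.02],"twist": 0.0},
    {"slide": [0.0,0.0,0.03],"twist": 0.0},
    {"slide": [0.0,0.0,0.035],"twist": 0.0},
    {"slide": [0.0,0.0,0.035],"twist": 0.0},
    {"slide": [0.0,0.0,0.03],"twist": 0.0},
    {"slide": [0.0,0.0,0.03],"twist": 0.0},
    {"slide": [0.0,0.0,0.0],"twist": 0.0},
    {"slide": [0.0,0.0,0.0],"twist": 0.0}
  ]
}}

```text
clock: 5.4
eef_pos: [0.4955, 0.3107, 0.3308]
orientation: [-3.14, 0.001, 1.42]
force: [-1.0, 0.2, -4.1]
opening: 0.08
grip_force: 59.2
```

Run:
```python
from h import *
print(telemetry.sense())
for n in('side','top'):
    c=snap(n,n+'1.png')
    for th in('plate','plate_top','dome','bottle','vase'):
        for m in mark_of(n,th)[:2]: print(n,th,np.round(m['xyz'],3),round(m['confidence'],2))
a=cv2.imread('pics/side1.png')[60:340,130:450];b=cv2.imread('pics/top1.png')[130:410,60:380]
cv2.imwrite('pics/lift.png',np.hstack([a,b]))
```

```text
{'clock': 5.4, 'q': array([ 4.35126947e-01,  3.84609604e-01,  2.40254217e-01,  1.42860985e+00,
       -1.56186656e-05,  2.15721546e+00]), 'qd': array([ 0.00034108,  0.00589581, -0.01267251,  0.00052084, -0.00057547,
        0.0009935 ]), 'tau': array([ 4.19933209e-02, -6.55087137e+01,  3.74200487e+01,  7.53436983e-02,
        3.10944597e-03, -5.06791421e-04]), 'eef_pos': array([0.49553131, 0.31072882, 0.33079198]), 'orientation': array([-3.13979475e+00,  1.21324298e-03,  1.41950524e+00]), 'force': array([-0.98015091,  0.16067815, -4.11970498]), 'torque': array([ 0.01198007, -0.03100161, -0.00633074]), 'grip_force': 59.239259362220764, 'opening': 0.07966586925140129}
side plate [0.357 0.214 0.002] 0.81
side plate [0.49  0.312 0.205] 0.64
side plate_top [0.499 0.309 0.359] 0.88
side plate_top [0.365 0.214 0.149] 0.68
side dome [0.514 0.308 0.265] 0.94
side dome [0.338 0.212 0.06 ] 0.86
side bottle [ 0.721 -0.032  0.003] 0.86
side vase [ 0.746  0.13  -0.002] 0.92
top plate [0.364 0.214 0.001] 0.77
top plate [ 0.564 -0.26   0.052] 0.6
top plate_top [0.496 0.312 0.358] 0.85
top plate_top [0.363 0.216 0.145] 0.77
top dome [0.517 0.308 0.266] 0.72
top dome [ 0.511  0.068 -0.004] 0.61
top bottle [ 0.723 -0.03   0.003] 0.78
top bottle [ 0.573 -0.258  0.021] 0.62
top vase [0.749 0.133 0.   ] 0.82
top vase [ 0.571 -0.254  0.02 ] 0.27
```

View pics/lift.png

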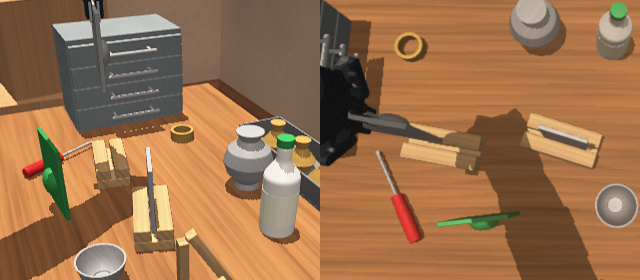

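The plate is held upright, with its bottom at about 0.209 and the top at 0.359, 122 mm below the TCP. Carrying it to the easel.

{"api": "apply_moves", "payload": {
  "targets": [
    {"slide": [0.0032,-0.02,0.0],"twist": 0.4},
    {"slide": [0.0032,-0.04,0.0],"twist": 0.4},
    {"slide": [0.0032,-0.042,0.0],"twist": 0.4},
    {"slide": [0.0032,-0.042,0.0],"twist": 0.4},
    {"slide": [0.0032,-0.042,0.0],"twist": 0.4},
    {"slide": [0.0032,-0.042,0.0],"twist": 0.4},
    {"slide": [0.0032,-0.042,0.0],"twist": 0.4},
    {"slide": [0.0032,-0.042,0.0],"twist": 0.4},
    {"slide": [0.0032,-0.042,0.0],"twist": 0.4},
    {"slide": [0.0032,-0.042,0.0],"twist": 0.4},
    {"slide": [0.0032,-0.042,0.0],"twist": 0.4},
    {"slide": [0.0032,-0.042,0.0],"twist": 0.4},
    {"slide": [0.0032,-0.042,0.0],"twist": 0.4},
    {"slide": [0.0032,-0.03,0.0],"twist": 0.4},
    {"slide": [0.0,-0.015,0.0],"twist": 0.0},
    {"slide": [0.0,0.0,0.0],"twist": 0.0},
    {"slide": [0.0,0.0,0.0],"twist": 0.0}
  ]
}}

```text
clock: 8.12
eef_pos: [0.5408, -0.2549, 0.3325]
orientation: [-3.142, -0.0, 1.518]
force: [0.3, -0.0, -3.8]
opening: 0.084
grip_force: 59.2
```

Run:
```python
from h import *
s=telemetry.sense();print(s['eef_pos'],s['orientation'],s['force'],s['torque'])
for n in('side','top'):
    c=snap(n,n+'2.png')
    for th in('plate','plate_top','dome','strut'):
        for m in mark_of(n,th)[:2]: print(n,th,np.round(m['xyz'],3),round(m['confidence'],2))
a=cv2.imread('pics/side2.png')[120:480,250:570];b=cv2.imread('pics/top2.png')[120:480,320:640]
cv2.imwrite('pics/over.png',np.hstack([a,b]))
```

```text
[ 0.54081027 -0.25490268  0.33245754] [-3.14156316e+00 -4.91801878e-04  1.51793919e+00] [ 0.31949805 -0.02267908 -3.84505472] [-0.0363647  -0.02895665  0.02638457]
side plate [ 0.538 -0.253  0.209] 0.83
side plate [ 0.359  0.209 -0.002] 0.63
side plate_top [ 0.542 -0.257  0.357] 0.74
side plate_top [0.364 0.214 0.146] 0.59
side dome [ 0.559 -0.255  0.27 ] 0.77
side dome [0.338 0.212 0.059] 0.74
side strut [ 0.572 -0.258  0.017] 0.67
top plate [0.361 0.216 0.001] 0.83
top plate [ 0.542 -0.253  0.215] 0.75
top plate_top [ 0.539 -0.255  0.361] 0.79
top plate_top [0.366 0.215 0.146] 0.74
top dome [ 0.561 -0.254  0.267] 0.79
top dome [0.34  0.211 0.057] 0.62
top strut [ 0.572 -0.256  0.021] 0.9
top strut [ 0.51   0.065 -0.008] 0.43
```

View pics/over.png

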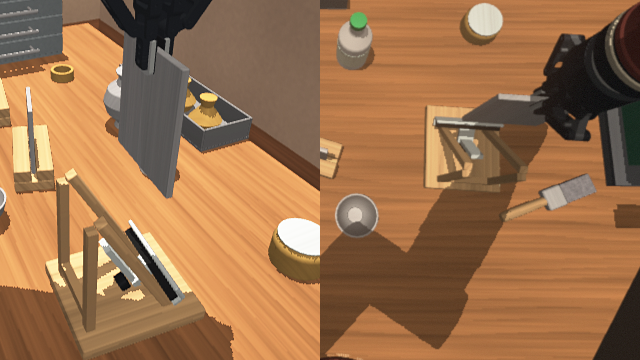

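The plate is upright over the easel with the dome facing the open side. I'll lower it to just above the rails, then follow the slope.

{"api": "apply_moves", "payload": {
  "targets": [
    {"slide": [0.0,-0.0025,-0.01],"twist": 0.0},
    {"slide": [0.0,0.0,-0.02],"twist": 0.0},
    {"slide": [0.0,0.0,-0.025],"twist": 0.0},
    {"slide": [0.0,0.0,-0.025],"twist": 0.0},
    {"slide": [0.0,0.0,-0.02],"twist": 0.0},
    {"slide": [0.0,0.0,-0.014],"twist": 0.0},
    {"slide": [0.0,0.0,0.0],"twist": 0.0},
    {"slide": [0.0,0.0,0.0],"twist": 0.0}
  ]
}}

```text
clock: 9.62
eef_pos: [0.5412, -0.2588, 0.219]
orientation: [3.141, 0.001, 1.517]
force: [0.5, -0.2, -4.7]
opening: 0.082
grip_force: 59.1
```

{"api": "apply_moves", "payload": {
  "targets": [
    {"slide": [0.0025,0.0,-0.0043],"twist": 0.0},
    {"slide": [0.0025,0.0,-0.0043],"twist": 0.0},
    {"slide": [0.0025,0.0,-0.0043],"twist": 0.0},
    {"slide": [0.0025,0.0,-0.0043],"twist": 0.0},
    {"slide": [0.0,0.0,0.0],"twist": 0.0}
  ]
}}

```text
clock: 10.25
eef_pos: [0.5508, -0.2584, 0.2006]
orientation: [-3.141, -0.0, 1.517]
force: [-0.6, 0.4, -4.4]
opening: 0.082
grip_force: 59.2
```

{"api": "apply_moves", "payload": {
  "targets": [
    {"slide": [-0.004,0.001,0.0],"twist": 0.0},
    {"slide": [0.0015,0.0,-0.0026],"twist": 0.0},
    {"slide": [0.0015,0.0,-0.0026],"twist": 0.0},
    {"slide": [0.0015,0.0,-0.0026],"twist": 0.0},
    {"slide": [0.0,0.0,0.0],"twist": 0.0}
  ]
}}

```text
clock: 10.88
eef_pos: [0.5513, -0.2574, 0.1929]
orientation: [-3.141, -0.0, 1.517]
force: [-0.1, 0.4, -3.0]
opening: 0.085
grip_force: 59.2
```

{"api": "apply_moves", "payload": {
  "targets": [
    {"slide": [0.001,0.0,-0.0017],"twist": 0.0},
    {"slide": [0.001,0.0,-0.0017],"twist": 0.0},
    {"slide": [0.001,0.0,-0.0017],"twist": 0.0},
    {"slide": [0.0,0.0,0.0],"twist": 0.0}
  ]
}}

```text
clock: 11.38
eef_pos: [0.5543, -0.2574, 0.188]
orientation: [-3.141, -0.0, 1.517]
force: [0.9, -0.4, -4.2]
opening: 0.08
grip_force: 59.2
```

{"api": "apply_moves", "payload": {
  "targets": [
    {"slide": [0.0,0.0,-0.0017],"twist": 0.0},
    {"slide": [0.001,0.0,-0.0017],"twist": 0.0},
    {"slide": [0.001,0.0,-0.0017],"twist": 0.0},
    {"slide": [0.0,0.0,0.0],"twist": 0.0}
  ]
}}

```text
clock: 11.88
eef_pos: [0.5563, -0.2575, 0.1829]
orientation: [-3.141, -0.0, 1.517]
force: [0.1, 0.0, -4.1]
opening: 0.08
grip_force: 59.2
```

{"api": "apply_moves", "payload": {
  "targets": [
    {"slide": [0.0005,0.0,-0.001],"twist": 0.0},
    {"slide": [0.0005,0.0,-0.001],"twist": 0.0},
    {"slide": [0.0,0.0,0.0],"twist": 0.0}
  ]
}}

```text
clock: 12.25
eef_pos: [0.5571, -0.2574, 0.181]
orientation: [-3.141, -0.0, 1.517]
force: [-0.9, -0.8, -4.3]
opening: 0.08
grip_force: 59.3
```

{"api": "apply_moves", "payload": {
  "targets": [
    {"slide": [0.0005,0.0,-0.001],"twist": 0.0},
    {"slide": [0.0005,0.0,-0.001],"twist": 0.0},
    {"slide": [0.0,0.0,0.0],"twist": 0.0}
  ]
}}

```text
clock: 12.62
eef_pos: [0.5579, -0.2574, 0.1789]
orientation: [-3.141, -0.0, 1.517]
force: [-3.4, 0.6, -3.9]
opening: 0.085
grip_force: 59.3
```

{"api": "apply_moves", "payload": {
  "targets": [
    {"slide": [0.0005,0.0,-0.001],"twist": 0.0},
    {"slide": [0.0,0.0,0.0],"twist": 0.0}
  ]
}}

```text
clock: 12.88
eef_pos: [0.5584, -0.2574, 0.178]
orientation: [-3.141, -0.0, 1.517]
force: [-4.5, 0.7, -3.0]
opening: 0.079
grip_force: 59.6
```

{"api": "apply_moves", "payload": {
  "targets": [
    {"slide": [0.0005,0.0,-0.001],"twist": 0.0},
    {"slide": [0.0,0.0,0.0],"twist": 0.0}
  ]
}}

```text
clock: 13.12
eef_pos: [0.5588, -0.2574, 0.177]
orientation: [-3.14, -0.0, 1.517]
force: [-6.0, -0.3, -1.0]
opening: 0.079
grip_force: 59.8
```

{"api": "apply_moves", "payload": {
  "targets": [
    {"slide": [-0.0008,0.0,-0.0008],"twist": 0.0},
    {"slide": [0.0,0.0,0.0],"twist": 0.0}
  ]
}}

```text
clock: 13.38
eef_pos: [0.5583, -0.2575, 0.1764]
orientation: [-3.141, -0.0, 1.517]
force: [-5.6, 0.4, -0.1]
opening: 0.08
grip_force: 59.7
```

{"api": "apply_moves", "payload": {
  "targets": [
    {"slide": [0.0,0.0,-0.0008],"twist": 0.0},
    {"slide": [0.0,0.0,0.0],"twist": 0.0}
  ]
}}

```text
clock: 13.62
eef_pos: [0.5585, -0.2576, 0.1762]
orientation: [3.141, 0.0, 1.517]
force: [-6.6, 0.6, 3.6]
opening: 0.084
grip_force: 60.6
```

The wrist force shows the ledge taking the plate: fz went from -4 to +3.6 and the lip pushes back with 6 N. I'll ease the fingers slightly, keeping them as guards on both sides, and tip the plate back onto the rails.

{"api": "apply_moves", "payload": {
  "targets": [
    {"slide": [0.0,0.0,0.0],"twist": 0.0},
    {"slide": [0.0,0.0,0.0],"twist": 0.0},
    {"slide": [0.0,0.0,0.0],"twist": 0.0}
  ],
  "grip": 0.013
}}

```text
clock: 14.0
eef_pos: [0.5591, -0.2577, 0.1758]
orientation: [3.14, 0.0, 1.517]
force: [-0.1, -0.1, -0.9]
opening: 0.151
grip_force: 0.0
```

{"api": "apply_moves", "payload": {
  "targets": [
    {"slide": [-0.002,0.0,0.003],"twist": 0.0},
    {"slide": [-0.002,0.0,0.005],"twist": 0.0},
    {"slide": [-0.002,0.0,0.004],"twist": 0.0},
    {"slide": [0.0,0.0,0.0],"twist": 0.0}
  ]
}}

```text
clock: 14.5
eef_pos: [0.5526, -0.2577, 0.1881]
orientation: [3.141, 0.0, 1.517]
force: [1.3, -0.5, 1.1]
opening: 0.152
grip_force: 0.1
```

Run:
```python
from h import *
s=telemetry.sense();print(s['eef_pos'],s['force'],s['opening'])
for n in('side','top'):
    c=snap(n,n+'3.png')
    for th in('plate','plate_top','dome'):
        for m in mark_of(n,th)[:2]: print(n,th,np.round(m['xyz'],3),round(m['confidence'],2))
a=cv2.imread('pics/side3.png')[180:480,280:520];b=cv2.imread('pics/top3.png')[120:420,380:620]
cv2.imwrite('pics/tip.png',cv2.resize(np.hstack([a,b]),(800,500)))
```

```text
[ 0.55261932 -0.25770931  0.18810945] [ 1.33980343 -0.50786034  1.14531037] 0.1521498012008928
side plate [ 0.551 -0.254  0.05 ] 0.86
side plate [0.36  0.211 0.   ] 0.7
side plate_top [0.36  0.211 0.146] 0.9
side plate_top [ 0.552 -0.261  0.2  ] 0.7
side dome [ 0.572 -0.256  0.111] 0.87
side dome [0.335 0.213 0.06 ] 0.58
top plate [ 0.561 -0.255  0.056] 0.86
top plate [0.359 0.214 0.002] 0.77
top plate_top [ 0.549 -0.257  0.203] 0.69
top plate_top [0.364 0.213 0.148] 0.65
top dome [ 0.576 -0.256  0.112] 0.66
top dome [0.338 0.211 0.059] 0.66
```

View pics/tip.png

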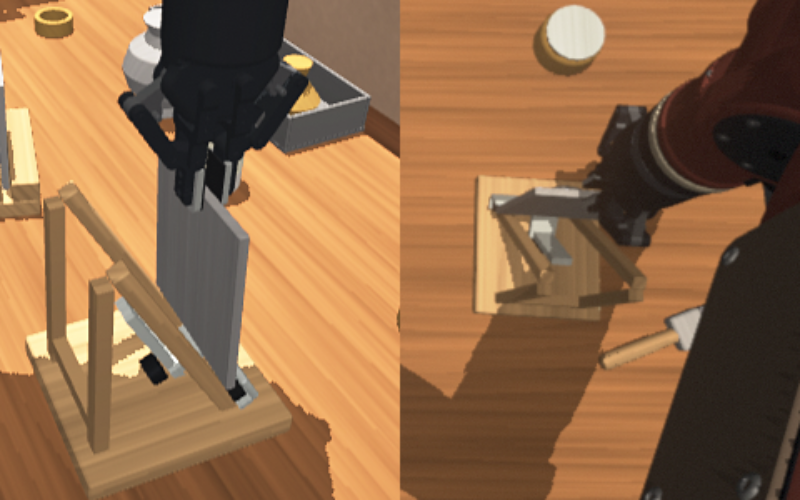

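The plate stands in the slot between the loosened fingers and is already leaning a little. I'll continue tipping.

{"api": "apply_moves", "payload": {
  "targets": [
    {"slide": [-0.003,0.0,0.0],"twist": 0.0},
    {"slide": [-0.004,0.0,0.0],"twist": 0.0},
    {"slide": [-0.004,0.0,-0.0005],"twist": 0.0},
    {"slide": [-0.004,0.0,-0.001],"twist": 0.0},
    {"slide": [-0.004,0.0,-0.001],"twist": 0.0},
    {"slide": [0.0,0.0,0.0],"twist": 0.0}
  ],
  "grip": 0.017
}}

```text
clock: 15.65
eef_pos: [0.5332, -0.2575, 0.185]
orientation: [-3.141, -0.0, 1.517]
force: [-0.6, 0.1, -0.9]
opening: 0.2
grip_force: 0.2
```

{"api": "apply_moves", "payload": {
  "targets": [
    {"slide": [-0.004,0.0002,-0.001],"twist": 0.0},
    {"slide": [-0.004,0.0002,-0.0015],"twist": 0.0},
    {"slide": [-0.004,0.0002,-0.0015],"twist": 0.0},
    {"slide": [-0.004,0.0002,-0.002],"twist": 0.0},
    {"slide": [-0.004,0.0002,-0.002],"twist": 0.0},
    {"slide": [0.0,0.0,0.0],"twist": 0.0}
  ],
  "grip": 0.022
}}

```text
clock: 16.4
eef_pos: [0.5131, -0.2565, 0.1768]
orientation: [-3.141, -0.0, 1.517]
force: [0.1, -0.9, 0.2]
opening: 0.257
grip_force: 0.4
```

{"api": "apply_moves", "payload": {
  "targets": [
    {"slide": [-0.004,0.0002,-0.002],"twist": 0.0},
    {"slide": [-0.004,0.0002,-0.002],"twist": 0.0},
    {"slide": [-0.004,0.0002,-0.002],"twist": 0.0},
    {"slide": [-0.003,0.0002,-0.002],"twist": 0.0},
    {"slide": [-0.002,0.0,-0.001],"twist": 0.0},
    {"slide": [-0.002,0.0,-0.001],"twist": 0.0},
    {"slide": [-0.002,0.0,0.0],"twist": 0.0},
    {"slide": [0.0,0.0,0.0],"twist": 0.0}
  ],
  "grip": 0.024
}}

```text
clock: 17.4
eef_pos: [0.4927, -0.2559, 0.1672]
orientation: [3.141, 0.0, 1.517]
force: [0.7, -0.1, -0.6]
opening: 0.281
grip_force: 0.0
```

Run:
```python
from h import *
s=telemetry.sense();print(s['eef_pos'],s['force'],s['opening'])
for n in('side','top'):
    c=snap(n,n+'4.png')
    for th in('plate','plate_top','dome'):
        for m in mark_of(n,th)[:2]: print(n,th,np.round(m['xyz'],3),round(m['confidence'],2))
a=cv2.imread('pics/side4.png')[180:480,280:520];b=cv2.imread('pics/top4.png')[120:420,380:620]
cv2.imwrite('pics/tip2.png',cv2.resize(np.hstack([a,b]),(800,500)))
```

```text
[ 0.49268022 -0.25585445  0.16717882] [ 0.71054155 -0.10562633 -0.60846431] 0.280666852533923
side plate [ 0.557 -0.255  0.046] 0.97
side plate [ 0.363  0.206 -0.002] 0.74
side plate_top [0.364 0.213 0.149] 0.91
side plate_top [ 0.485 -0.256  0.176] 0.88
side dome [0.337 0.212 0.058] 0.92
side dome [ 0.545 -0.256  0.11 ] 0.9
top plate [ 0.562 -0.255  0.053] 0.93
top plate [0.36  0.215 0.002] 0.57
top plate_top [0.363 0.213 0.148] 0.95
top plate_top [ 0.483 -0.253  0.18 ] 0.67
top dome [ 0.55  -0.255  0.111] 0.82
top dome [0.341 0.211 0.057] 0.7
```

View pics/tip2.png

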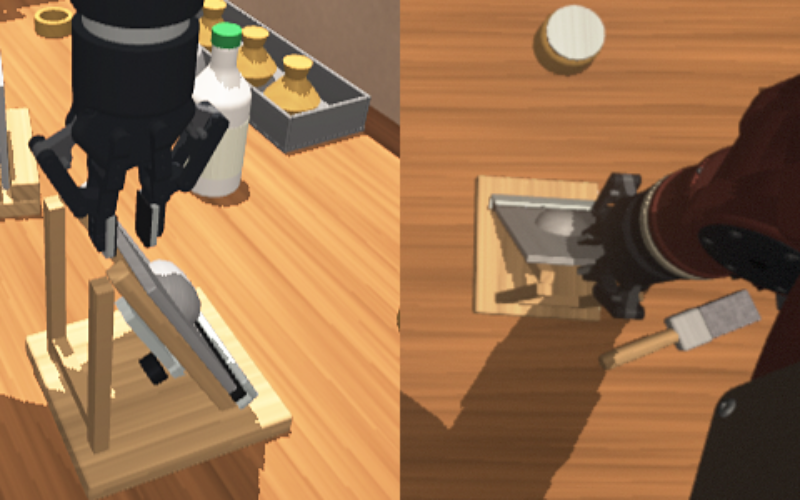

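The plate rests on the rails with the dome outwards, and the fingers carry nothing. Withdrawing upwards and checking.

{"api": "apply_moves", "payload": {
  "targets": [
    {"slide": [0.0,0.0,0.005],"twist": 0.0},
    {"slide": [0.0,0.0,0.015],"twist": 0.0},
    {"slide": [0.0,0.0,0.04],"twist": 0.0},
    {"slide": [0.0,0.0,0.05],"twist": 0.0},
    {"slide": [-0.04,0.05,0.02],"twist": 0.0},
    {"slide": [-0.04,0.05,0.0],"twist": 0.0},
    {"slide": [-0.04,0.06,0.0],"twist": 0.0},
    {"slide": [0.0,0.06,0.0],"twist": 0.0},
    {"slide": [0.0,0.06,0.0],"twist": 0.0},
    {"slide": [0.0,0.0,0.0],"twist": 0.0}
  ]
}}

```text
clock: 19.05
eef_pos: [0.3812, 0.0152, 0.297]
orientation: [3.14, -0.001, 1.524]
force: [0.8, -1.2, 0.3]
opening: 0.283
grip_force: 0.0
```

Run:
```python
from h import *
s=telemetry.sense();print(s['clock'],s['eef_pos'],s['force'])
S=np.array([.5735,-.2585,.02]);a=np.radians(-3);k=np.radians(30);cc,ss=np.cos(a),np.sin(a)
R=np.array([[cc*np.cos(k),ss*np.cos(k),np.sin(k)],[-ss,cc,0],[-cc*np.sin(k),-ss*np.sin(k),np.cos(k)]])
img=[]
for n,(x0,y0) in(('side',(325,290)),('top',(425,215))):
    c=snap(n,n+'5.png')
    for th in('plate','plate_top','dome'):
        for m in mark_of(n,th)[:3]:
            l=R@(np.array(m['xyz'])-S)
            if abs(l[1])<.03: print(n,th,np.round(m['xyz'],3),'strut',l.round(4),round(m['confidence'],2))
    im=cv2.resize(c['frame'][y0:y0+130,x0:x0+100],(400,520),interpolation=cv2.INTER_CUBIC)
    q=[(.008,y,z) for y,z in((-.06,.03),(.06,.03),(.06,.18),(-.06,.18))]
    P=np.array([(proj(c,R.T@np.array(X)+S)-[x0,y0])*4+2 for X in q]).astype(int)
    cv2.polylines(im,[P],True,(0,0,255),1); img.append(im)
cv2.imwrite('pics/fin.png',np.hstack(img))
```

```text
19.05 [0.38119276 0.01523048 0.2969972 ] [ 0.8477023  -1.21113984  0.30835237]
side plate_top [ 0.486 -0.258  0.177] strut [ 0.0025 -0.0038  0.18  ] 0.75
side dome [ 0.547 -0.253  0.109] strut [0.0211 0.0039 0.0906] 0.67
top plate [ 0.561 -0.257  0.053] strut [0.0056 0.0008 0.0345] 0.6
top plate [ 0.548 -0.256  0.107] strut [0.0219 0.0007 0.0881] 0.34
top dome [ 0.548 -0.257  0.111] strut [0.0235 0.0006 0.091 ] 0.57
```

View pics/fin.png

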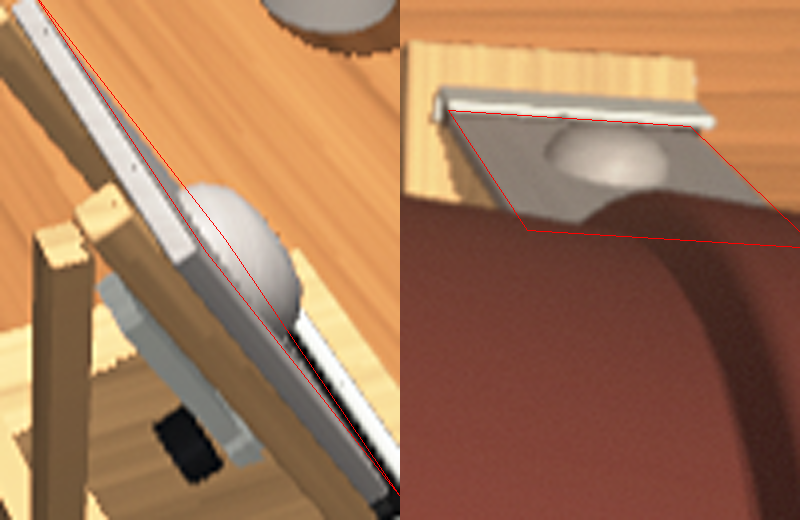

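The final picture shows the plate flat on both rails, with its near top corner at about (195,250) in the crop on the predicted outline. The dome is at slope 0.0906, against 0.090 expected when seated, and y is centred to about 1 mm. The bottom edge is behind the lip. The arm is clear, so I'm handing in.

```bash
python3 -c "
from bench import bot;print(bot.sign_off())"
```

```text
the job is handed in; nothing more can be done
None
```

I've handed the job in: the domed plate is on the easel, dome outwards, centred to within about 1 mm, its bottom edge in the ledge slot and its back on both rails, at about 19 s of the 43 s allowed. The arm can only hold the plate upright, so I lowered it until the ledge took it, loosened the fingers, and tipped it back between them. I judged the seating from the pictures (about 1 mm accuracy) and didn't press the plate down to check it.

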